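# Walk the die block round to the fence

## Task

Push the aluminium die block round with the fingertips, a corner at a time, and up to the steel fence until its blue face lies flat against the fence, the whole block between the two yellow marks. Only push it: do not lift or tip it, and do not touch its red lifting eye. Leave the steel bar, the bottle and the wrench where they are, and finish with the hand clear of everything.

Things in the scene. Friction and masses are not known exactly. Their poses are not given: they have to be found in the camera images.
- fence: Fixed steel angle. Origin: middle of the foot of its front face, at bench level. x is level and points into the fence, away from the robot; y runs along it to the left; z up. Upright 300 mm long (y), 12 mm thick, 40 mm high; a 10 mm thick foot with two bolt heads lies behind, to x = 67 mm. Two yellow marks 12 mm wide painted across it have inner edges at y = -75 and +75 mm.
- die: Loose aluminium block, about 0.95 kg, 90 mm (its x) by 110 mm (its y) by 36 mm high; 4 to 8 N slide it. Origin: centre of its underside; x points out of its blue face, y left, z up. The 6 mm next to the blue face are dyed blue, on top too; the rest is bare with four black holes. It starts clear of the fence, turned 0.5 to 1.2 rad counter-clockwise from above.
- die_left (a point): The left (+y) upright corner of the blue face at half height: block frame (45, 55, 18) mm.
- die_right (a point): The right (-y) upright corner of the blue face at half height: block frame (45, -55, 18) mm.
- eye: Red lifting eye fixed upright on the middle of the block's top: a foot 24 mm across and a bow 26 mm wide along the block's y; its top is 57 mm above the bench. Origin: centre of its foot, 36 mm above the block's underside. Not to be touched.
- bar: Loose steel flat bar lying on the bench to the left of the block, 160 mm (its x) by 50 mm by 12 mm high. Origin: centre of its underside. Leave alone.
- bottle: Green plastic bottle with a white cap standing to the right of the block, 48 mm across and 120 mm high. Origin: centre of its underside. Leave alone.
- wrench: Loose steel wrench lying on the bench to the right of the block, nearer the robot than the bottle, about 180 mm long, 8 mm high, along its x. Leave alone.
Mind the look-alikes: they are no part of the job. Of the things shaped like the die, the aluminium one is meant.

How it is judged (in metres and radians):
At the end, for the whole second after the job is handed in: Both upright corners of the blue face are within 3 mm of the fence's front face and within 75 mm of its middle (between the yellow marks); the block lies flat, at rest; bar, bottle and wrench are within 15 mm of their starts, the bottle upright (x of die_left in the frame of fence between -0.003 and 0.003 m and x of die_right in the frame of fence between -0.003 and 0.003 m and y of die_left in the frame of fence below 0.075 m and y of die_right in the frame of fence above -0.075 m and height (world z) of die below 0.004 m and angle between die's own z axis and vertical below 0.05 rad and linear speed of die below 0.01 m/s and distance of each of bar, bottle, wrench from where it was at the start of the episode below 0.015 m and angle between bottle's own z axis and vertical below 0.1 rad); the robot touches nothing.
It fails at once if the die block is lifted more than 6 mm or tipped more than 0.12 rad (height (world z) of die above 0.006 m or angle between die's own z axis and vertical above 0.12 rad).
It fails at once if the lifting eye is touched (over 0.5 N) (contact force between any of the fingers, the arm and eye above 0.5 N).
It fails at once if the bar, bottle or wrench is moved by more than 15 mm, or the bottle is tipped (distance of any of bar, bottle, wrench from where it was at the start of the episode above 0.015 m or angle between bottle's own z axis and vertical above 0.2 rad).
It also fails if it takes over 64 s, if anything falls off the work surface, if the arm or the gripper's body presses on something with over 40 N, if the wrist force passes 120 N, or if a joint passes its speed limit or range.

## Robot

A 6-joint arm with a two-finger parallel gripper is mounted at the origin on the work surface. World frame = base frame: x ahead of the robot, y to its left, z up, the work surface at z = 0. Lengths are in m, angles in degrees, forces in N, time in s.
With the tool pointing down it reaches from about 0.4 to 0.825 m from the base axis. Payload 7 kg.
Tool frame: the origin (TCP) lies midway between the tips of the shut fingers; the grasp point (between the pads) lies 19 mm behind it; z points along the fingers, y is the line along which they close (so a half turn about z gives the same grasp; the last joint's range is limited). The gripper opens to 88 mm and grips with 3 to 60 N. Pads are 19 mm wide; open, the fingers measure 130 mm over their backs; the gripper's body (78 mm by 193 mm) begins 47 mm behind the grasp point.
Start: joints at [-57.061, 20.546, 0.682, 0, -70.136, -16.507], TCP at [0.191, -0.647, 0.198] pointing down, gripper open.
Joint ranges: [-176.03, 176.03], [-82.01, 121.73], [-58.28, 71.71], [-173.87, 95.51], [-174.79, -0.11], [-173.66, 173.66]. Speed limits (degrees/s): [136.94, 136.94, 172.46, 180, 180, 180].

## Interface

Orientations are given as [roll, pitch, yaw] about the fixed x, y, z axes, in that order (R = Rz(yaw) Ry(pitch) Rx(roll)).
In Python, from plant import ctrl, viewer, close_job gives the robot as it stands. The module is installed in compiled form; this text tells all that it offers.
- The arm moves only by the tool step_arm, never from a script. Its argument "moves" is a list that holds one entry, the list of rows, each a list of 5 numbers: the shift along the world's x, y, z in cm, then the turn about the world's z in rad, then the finger opening in cm, from 0 to 8.76. In form: [[[tx, ty, tz, twist, grip], ...]]. A call has 1 to 10 rows; each row shifts and turns the commanded pose from where the row before left it; what a row does not reach is not made up. A row lasts 1/10 s, in which the tool goes at most 50 mm and 8.59 degrees, less where a joint would pass 70% of its speed; a pose out of reach is approached as far as the arm can. A call with a gripper value outside its range is refused whole. The fingers move at their own pace and stop on an object; the grip force is fixed at half the most. Time passes only in rows, so rows that do not move let the fingers close. It gives the time, the measured TCP pose, the force, the opening and the grip force at its end, in the units of the state.
- ctrl.get_obs(): the state, without advancing time (a new reading comes with each control period).
- viewer.snapshot(name): name is "scene" or "top"; returns (picture, depth): 400x640x3 uint8, blue, green, red; 400x640 float32, m along the optical axis (not along the pixel's ray), 0 where there is no reading.
- viewer.camera_info(name): a dict with "camera_matrix" (3x3 intrinsics, pixels), "k1" (the pictures are not rectified: a ray, as slopes to the right and down, at radius r is drawn at 1 + k1 r^2 times it, then the intrinsics apply), "eye" and "orientation" of the camera in the world. Camera axes: x right, y down, z forward; pixel columns grow to the right and rows downward; lengths in m; the calibration is good to about 2 mm. A picture is of the moment at which its call begins. camera_info takes no time and is no camera call.
- close_job(): hands the job in; it is judged then, once.
The state is a dict: "clock": time; "joint_pos": joint angles; "qvel": joint speeds; "tau": joint torques, N m; "tool_pos": TCP position; "orientation": TCP orientation; "force": force on the tool from outside, world axes, zero at the start; "moment": the same for the moment, N m; "opening": finger opening in m; "gripper_force": force on a finger pad.
Only numpy, scipy, OpenCV 4.12 (cv2) and the standard library are available. Lean on these libraries where they do the work, as an engineer would, in place of code of your own. Each camera call takes 0.05 s, during which the arm holds its last target. There are 200 camera calls.

## Working session

There is one attempt and no reset: what is moved stays moved. The work goes in short steps, Python scripts to look and compute and a tool call to move; the robot and the scene stay as the last step left them, time stands still between calls to the robot, and variables do not carry over. Pictures are saved under pics/ and viewed, at most 10 in all, crops included, and the job is handed in when it is done.

Besides the shell and the picture viewer there is one more tool, called after "Emit:" as name(argument=value, ...), one argument or row to a line, values as JSON. step_arm: Moves the arm, as the interface text tells. Its arguments: {"type":"object","properties":{"moves":{"type":"array","items":{"type":"array","items":{"type":"array","items":{"type":"number"}}}}},"required":["moves"]}

```bash
mkdir -p pics; cat > h.py <<'E'
import numpy as np, cv2
from plant import ctrl, viewer, close_job
def cam(n):
    c=viewer.camera_info(n); return c
def rays(c,uv):
    K=np.array(c["camera_matrix"]);k=c["k1"]
    uv=np.atleast_2d(np.float64(uv))
    d=np.zeros((1,5));d[0,0]=0
    xd=np.c_[(uv[:,0]-K[0,2])/K[0,0],(uv[:,1]-K[1,2])/K[1,1]]
    x=xd.copy()
    for _ in range(30): x=xd/(1+k*(x**2).sum(1,keepdims=True))
    return np.c_[x,np.ones(len(x))]
def R(c):
    o=np.array(c["orientation"],float)
    if o.shape==(3,3): return o
    from scipy.spatial.transform import Rotation as Q
    return Q.from_euler('xyz',o,degrees=True).as_matrix()
def onplane(c,uv,z):
    r=rays(c,uv)@R(c).T; e=np.array(c["eye"]); return e+r*((z-e[2])/r[:,2])[:,None]
def shot(n,name=None):
    p,d=viewer.snapshot(n)
    if name: cv2.imwrite(f"pics/{name}.png",p)
    return p,d
E
python3 - <<'E'
from h import *
for n in("scene","top"):
    p,d=shot(n,n+"0"); np.savez(n+"0.npz",p=p,d=d); print(n,cam(n))
print(ctrl.get_obs())
E
```

```text
scene {'camera_matrix': array([[508.52827569,   0.        , 320.34616238],
       [  0.        , 508.52827569, 200.59919749],
       [  0.        ,   0.        ,   1.        ]]), 'k1': -0.046608469110330515, 'eye': array([1.17918216, 0.60823882, 0.8088694 ]), 'orientation': array([-130.32959975,    0.85386621,  132.77725205])}
top {'camera_matrix': array([[432.03174505,   0.        , 319.84753747],
       [  0.        , 432.03174505, 196.27475057],
       [  0.        ,   0.        ,   1.        ]]), 'k1': -0.0026530981143548563, 'eye': array([0.47854202, 0.01309978, 1.12001   ]), 'orientation': array([-1.76759559e+02,  1.96602123e-02, -9.12131960e+01])}
{'clock': 0.1, 'joint_pos': array([-5.70600043e+01,  2.05863520e+01,  6.41626017e-01, -1.90871785e-02,
       -7.01362373e+01, -1.65079629e+01]), 'qvel': array([-0.02962593, -0.0806403 ,  0.15035104,  0.17382277, -0.07888872,
        0.11834014]), 'tau': array([-1.51527587e-03, -5.84163880e+01,  2.93750328e+01,  7.01551124e+00,
        1.01531067e-02, -7.89420778e-05]), 'tool_pos': array([ 0.19080788, -0.64698789,  0.19754299]), 'orientation': array([ 1.79917275e+02, -5.80307946e-03, -1.63574461e+02]), 'force': array([-0.07628771, -0.37800591, -0.1566657 ]), 'moment': array([-0.03668928,  0.00273682, -0.02537977]), 'gripper_force': 0.0, 'opening': 0.08723375998905544}
```

View pics/top0.png

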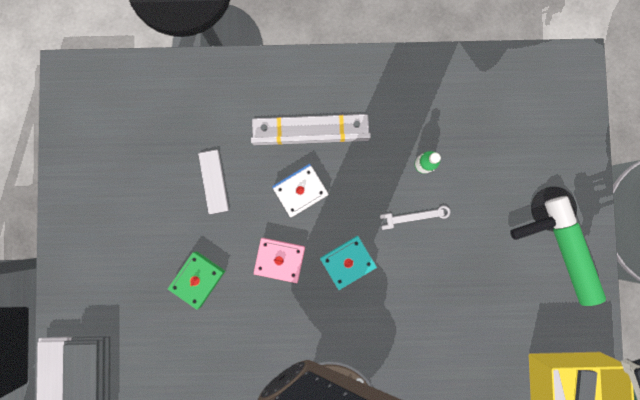

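View pics/scene0.png

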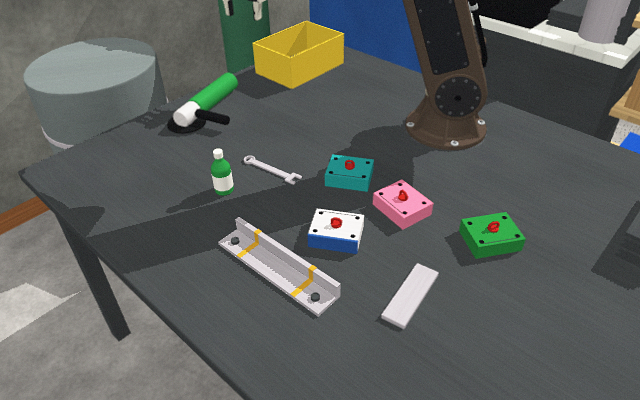

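Top view candidates: green (196,280), pink (279,260), teal (348,263) and bare silver with a blue edge (300,190). Only the last is bare aluminium with a blue face, so it is the die. I'll confirm it in a crop and measure.

```bash
cat > m.py <<'E'
from h import *
def die(p,c):
    hsv=cv2.cvtColor(p,cv2.COLOR_BGR2HSV)
    bright=(p.min(2)>150)
    blue=(hsv[...,0]>95)&(hsv[...,0]<130)&(hsv[...,1]>110)&(hsv[...,2]>60)
    m=((bright|blue)*255).astype(np.uint8); m[:145]=0   # fence lies above row 145
    m=cv2.morphologyEx(m,cv2.MORPH_CLOSE,np.ones((3,3)))
    n,l,s,ce=cv2.connectedComponentsWithStats(m)
    out=[]
    for i in range(1,n):
        if s[i,4]>300: out.append((s[i,4],ce[i].round(1),s[i,:4]))
    return m,blue,l,out
E
python3 - <<'E'
from m import *
p=np.load("top0.npz")["p"];d=np.load("top0.npz")["d"]; c=cam("top")
m,b,l,o=die(p,c); print(*o,sep="\n")
cr=p[100:225,235:385]; mm=cv2.cvtColor(m[100:225,235:385],cv2.COLOR_GRAY2BGR)
cv2.imwrite("pics/crop1.png",cv2.resize(np.vstack([cr]),None,fx=5,fy=4.8,interpolation=cv2.INTER_NEAREST)[:600,:750])
# heights from depth
def w(u,v):
    r=rays(c,(u,v))[0]; return np.array(c["eye"])+R(c)@(r*d[v,u])
for uv in[(255,141),(310,138),(365,135),(310,142),(310,125),(310,190),(290,200),(283,187),(210,180),(429,157),(440,158),(60,250)]: print(uv,p[uv[1],uv[0]],w(*uv).round(4))
for v in range(110,150): print(v,p[v,310],w(310,v).round(3))
E
```

```text
(np.int32(2166), array([ 14.3, 180.1]), array([  0, 145,  37, 115], dtype=int32))
(np.int32(447), array([625. , 152.5]), array([611, 145,  29,  18], dtype=int32))
(np.int32(1267), array([212.7, 181.5]), array([198, 150,  30,  64], dtype=int32))
(np.int32(1614), array([299.9, 190.5]), array([273, 164,  56,  54], dtype=int32))
(np.int32(661), array([561. , 211.9]), array([545, 197,  32,  32], dtype=int32))
(np.int32(593), array([413.9, 216.7]), array([380, 206,  71,  24], dtype=int32))
(np.int32(1491), array([278.2, 260.2]), array([254, 239,  50,  43], dtype=int32))
(np.int32(1687), array([630.3, 327.6]), array([619, 281,  21, 119], dtype=int32))
(np.int32(1645), array([ 49.5, 368.6]), array([ 36, 338,  31,  62], dtype=int32))
(255, 141) [226 222 227] [0.6829 0.1729 0.0392]
(310, 138) [230 225 233] [0.6875 0.0339 0.0396]
(365, 135) [192 188 195] [ 0.6918 -0.1049  0.0415]
(310, 142) [175 172 178] [0.683  0.0347 0.0087]
(310, 125) [207 203 208] [0.727  0.0338 0.0115]
(310, 190) [255 255 255] [0.5563 0.0366 0.0356]
(290, 200) [255 255 255] [0.532  0.0871 0.0389]
(283, 187) [255 255 255] [
[... 1059 characters left out ...]
01 ]
132 [195 191 197] [0.709 0.034 0.009]
133 [195 189 196] [0.706 0.034 0.011]
134 [192 188 195] [0.704 0.034 0.011]
135 [202 199 205] [0.7   0.034 0.014]
136 [229 226 232] [0.692 0.034 0.042]
137 [230 227 233] [0.69  0.034 0.043]
138 [230 225 233] [0.688 0.034 0.04 ]
139 [221 218 224] [0.685 0.034 0.04 ]
140 [190 187 191] [0.683 0.034 0.039]
141 [186 182 188] [0.683 0.034 0.023]
142 [175 172 178] [0.683 0.035 0.009]
143 [128 125 125] [0.682 0.035 0.001]
144 [114 115 113] [ 0.679  0.035 -0.001]
145 [118 116 114] [ 0.677  0.035 -0.003]
146 [120 119 117] [ 0.675  0.035 -0.003]
147 [119 116 113] [0.671 0.035 0.003]
148 [117 115 112] [ 0.669  0.035 -0.001]
149 [116 117 112] [0.666 0.035 0.001]
```

View pics/crop1.png

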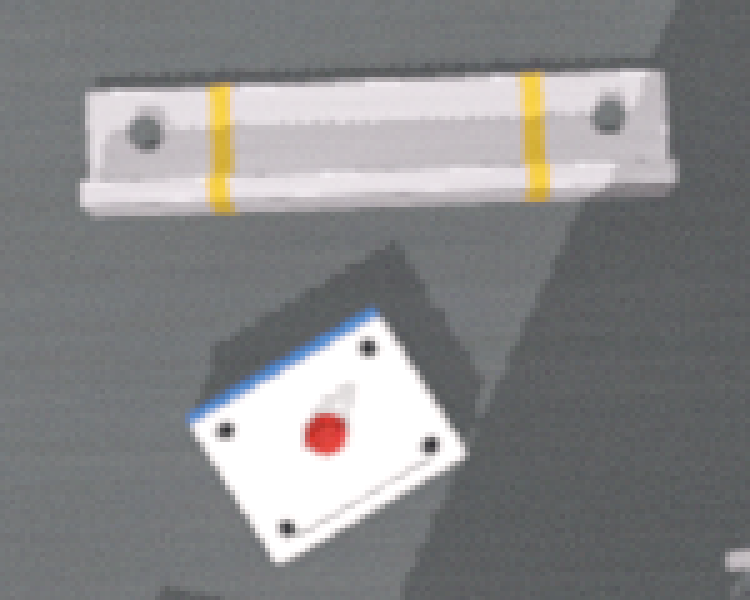

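The crop shows the silver block with its blue face on the upper left: full-image blue corners at about (273,187) and (310,165). This is the die. Next I work out the numbers.

```bash
cat >> m.py <<'E'
def corners(p,c):
    m,b,l,o=die(p,c)
    # component with the most blue
    hsv=cv2.cvtColor(p,cv2.COLOR_BGR2HSV)
    k=max(range(1,l.max()+1),key=lambda i:(b&(l==i)&(np.add.outer(np.zeros(400),np.arange(640))<420)&(np.add.outer(np.zeros(400),np.arange(640))>230)).sum())
    pts=cv2.findContours((l==k).astype(np.uint8),cv2.RETR_EXTERNAL,cv2.CHAIN_APPROX_NONE)[0][0][:,0]
    W=onplane(c,pts,0.036)[:,:2]
    (cx,cy),(w,h),a=cv2.minAreaRect((W*1000).astype(np.float32))
    bl=np.argwhere(b&(l==k))[:,::-1]; B=onplane(c,bl,.036)[:,:2].mean(0)
    th=[t for t in np.radians(a+np.arange(4)*90)]
    v=B*1000-[cx,cy]; t=max(th,key=lambda t:v@[np.cos(t),np.sin(t)])
    return cx,cy,w,h,np.arctan2(np.sin(t),np.cos(t)),len(bl)
def fence(p,c):
    hsv=cv2.cvtColor(p,cv2.COLOR_BGR2HSV)
    # top front edge: subpixel column crossing to bench at foot z=0
    P=[]
    for u in range(258,325,3):
        g=p[138:150,u].min(1).astype(float); i=np.argmax(g<150); f=i-1+(g[i-1]-150)/(g[i-1]-g[i])
        P.append(onplane(c,(u,138+f),0)[0,:2])
    P=np.array(P); s,x0=np.polyfit(P[:,1],P[:,0],1)
    y=((hsv[...,0]>15)&(hsv[...,0]<35)&(hsv[...,1]>120)); y[:134]=0;y[139:]=0;y[:,:250]=0;y[:,370:]=0
    yy=np.argwhere(y)[:,::-1]; W=onplane(c,yy,.04)[:,1]; mid=W.mean()
    return s,x0,W[W>mid].mean(),W[W<mid].mean(),np.abs(P[:,0]-s*P[:,1]-x0).max()
E
python3 - <<'E'
from m import *
p=np.load("top0.npz")["p"]; c=cam("top")
D=corners(p,c); print("die mm",np.round(D,3))
F=fence(p,c); print("fence",np.round(F,4))
t=D[4]; Rm=np.array([[np.cos(t),-np.sin(t)],[np.sin(t),np.cos(t)]])
for q in[(45,55),(45,-55),(-45,55),(-45,-55)]: print(q,(Rm@q+D[:2]).round(1))
m,b,l,o=die(p,c)
k=l[181,212]; pts=np.argwhere(l==k)[:,::-1]; 
print("bar",cv2.boxPoints(cv2.minAreaRect((onplane(c,pts,.012)[:,:2]*1000).astype(np.float32))).round())
E
```

```text
die mm [5.55768e+02 6.21080e+01 9.34380e+01 1.13584e+02 5.26000e-01 6.50000e+01]
fence [-0.0093  0.6839  0.1133 -0.0482  0.0194]
(45, 55) [567.1 132.3]
(45, -55) [622.3  37.1]
(-45, 55) [489.2  87.1]
(-45, -55) [544.4  -8. ]
bar [[501. 300.]
 [510. 248.]
 [670. 274.]
 [661. 326.]]
```

Emit:
step_arm(
  moves=[
    [[3,3.5,0,-0.1,0],[3.5,3.5,0,-0.1,0],[3.5,3.5,0,-0.087,0],[3.5,3.5,0,0,0],[3.5,3.5,0,0,0],[3.5,3.5,0,0,0],[3.5,3.5,0,0,0],[3.5,3.5,0,0,0],[3.5,3.5,0,0,0],[3.5,3.5,0,0,0]],
  ],
)

```text
clock: 1.1
tool_pos: [0.5369, -0.2956, 0.1982]
orientation: [180.0, -0.0, 180.0]
force: [0.6, -0.5, 0.4]
opening: 0.0132
gripper_force: 0.0
```

Emit:
step_arm(
  moves=[
    [[0,4,0,0,0],[0,4.5,0,0,0],[0,4.5,0,0,0],[0,4.5,0,0,0],[0,4.5,0,0,0],[0,4.5,0,0,0],[0,4.5,0,0,0],[0,4.5,0,0,0],[0,4.5,0,0,0],[0,4,0,0,0]],
  ],
)

```text
clock: 2.1
tool_pos: [0.5354, 0.1447, 0.1982]
orientation: [180.0, -0.0, -180.0]
force: [0.7, 0.8, 0.4]
opening: 0.0003
gripper_force: 0.0
```

Emit:
step_arm(
  moves=[
    [[1.2,3,0,0,0],[0,0,-4,0,0],[0,0,-4,0,0],[0,0,-4,0,0],[0,0,-3,0,0],[0,0,-2,0,0],[0,0,-1,0,0],[0,0,0,0,0]],
  ],
)

```text
clock: 2.9
tool_pos: [0.5471, 0.172, 0.017]
orientation: [-179.9, -0.1, 180.0]
force: [-0.7, -0.8, 0.5]
opening: 0.0003
gripper_force: 0.0
```

```bash
sed -i 's/g=p\[138:150,u\].min(1)/g=p[138:150,u,2]/' m.py; python3 - <<'E'
from m import *
p,d=shot("top","t1"); c=cam("top"); print(np.round(fence(p,c),4), np.round(corners(p,c),3))
cv2.imwrite("pics/t1c.png",cv2.resize(p[100:240,180:400],None,fx=3.6,fy=3.6))
print(ctrl.get_obs()["tool_pos"])
E
```

```text
[-0.0203  0.69    0.113  -0.0482  0.0039] [5.55979e+02 6.19960e+01 9.21530e+01 1.13291e+02 5.23000e-01 2.90000e+01]
[0.54791977 0.17248113 0.01831171]
```

View pics/t1c.png

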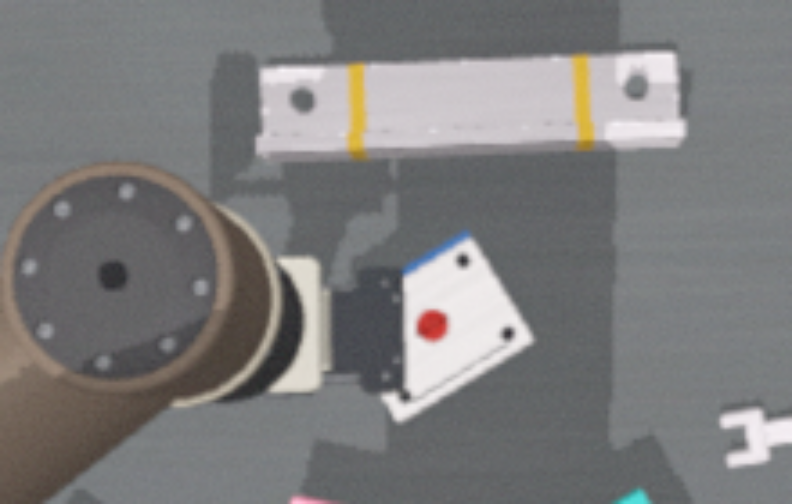

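Emit:
step_arm(
  moves=[
    [[0,-1,0,0,0],[0,-1,0,0,0],[0.2,-0.5,0,0,0],[0.3,-0.5,0,0,0],[0.3,-0.5,0,0,0],[0.3,-0.5,0,0,0],[0.3,-0.5,0,0,0],[0,0,0,0,0]],
  ],
)

```text
clock: 3.75
tool_pos: [0.5623, 0.127, 0.0182]
orientation: [-180.0, -0.0, 179.9]
force: [-0.0, -0.3, 0.1]
opening: 0.0001
gripper_force: 0.0
```

```bash
cat > look.py <<'E'
import sys
from m import *
p,d=shot("top",sys.argv[1]); c=cam("top"); print(np.round(corners(p,c),3),np.round(fence(p,c),4))
# eye position (top of bow ~ z .05) and outline points
hsv=cv2.cvtColor(p,cv2.COLOR_BGR2HSV); r=((hsv[...,0]<8)|(hsv[...,0]>172))&(hsv[...,1]>160)
r[:145]=0;r[235:]=0;r[:,:230]=0;r[:,420:]=0; q=np.argwhere(r)[:,::-1]; print("eye",len(q),onplane(c,q.mean(0),.047).round(4) if len(q) else'')
cv2.imwrite(f"pics/{sys.argv[1]}c.png",cv2.resize(p[100:240,180:400],None,fx=3.6,fy=3.6))
print(ctrl.get_obs()["tool_pos"],ctrl.get_obs()["force"])
E
python3 look.py t2
```

```text
[618.279  39.149  12.619   7.613   1.55   10.   ] [-0.0135  0.6893  0.113  -0.048   0.0108]
eye 0 
[0.56205094 0.1272317  0.01820415] [-0.29527307 -0.07201046 -0.07928949]
```

View pics/t2c.png

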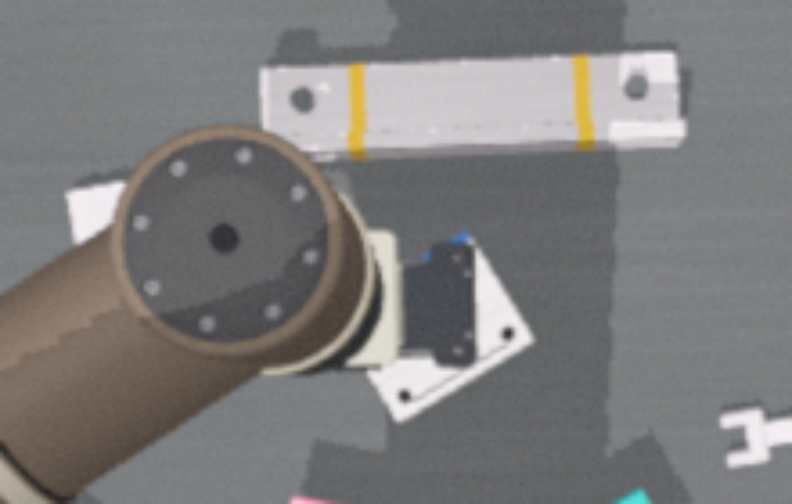

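```bash
python3 - <<'E'
from h import *
p,d=shot("scene"); cv2.imwrite("pics/s2c.png",cv2.resize(p[130:290,250:460],None,fx=3.7,fy=3.7))
E
```

```text
(no output)
```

View pics/s2c.png

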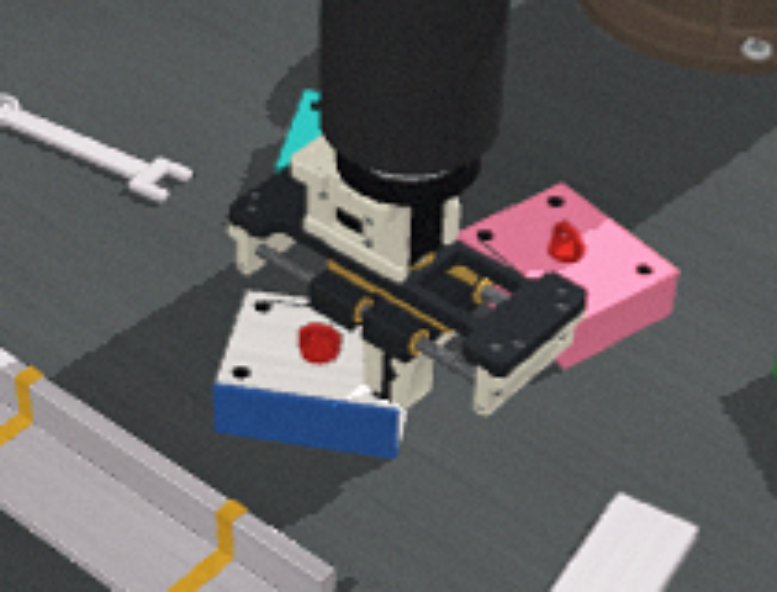

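```bash
cat >> h.py <<'E'
def proj(c,X):
    q=(np.atleast_2d(X)-np.array(c["eye"]))@R(c); s=q[:,:2]/q[:,2:]; s=s*(1+c["k1"]*(s**2).sum(1,keepdims=True))
    K=c["camera_matrix"]; return s*K[0,0]+[K[0,2],K[1,2]]
E
python3 - <<'E'
from m import *
for n in("scene","top"):
    c=cam(n)
    for X in[(.562,.127,.018),(.562,.117,.018),(.5671,.1323,.0),(.5671,.1323,.036),(.6223,.0371,.036),(.4892,.0871,.036),(.5444,-.008,.036)]:
        q=proj(c,X)[0]; print(n,X,q.round(1), ((q-[250,130])*3.7 if n=="scene" else (q-[180,100])*3.6).round())
p0=np.load("scene0.npz")["p"];p,_=shot("scene")
for im in(p0,p):
    h=cv2.cvtColor(im,cv2.COLOR_BGR2HSV);b=(h[...,0]>95)&(h[...,0]<130)&(h[...,1]>110)&(h[...,2]>60);b[:200]=0;b[270:]=0;b[:,:290]=0;b[:,380:]=0
    P=cv2.findContours(b.astype(np.uint8),0,1)[0];P=max(P,key=len);print(cv2.boxPoints(cv2.minAreaRect(P)).round(1).tolist())
E
```

```text
scene (0.562, 0.127, 0.018) [356.1 245.4] [392. 427.]
scene (0.562, 0.117, 0.018) [352.5 243.2] [379. 419.]
scene (0.5671, 0.1323, 0.0) [356.2 253.6] [393. 457.]
scene (0.5671, 0.1323, 0.036) [356.7 241.9] [395. 414.]
scene (0.6223, 0.0371, 0.036) [306.8 234.6] [210. 387.]
scene (0.4892, 0.0871, 0.036) [363.3 214.4] [419. 312.]
scene (0.5444, -0.008, 0.036) [316.2 207.9] [245. 288.]
top (0.562, 0.127, 0.018) [274.8 189. ] [341. 320.]
top (0.562, 0.117, 0.018) [278.7 188.9] [355. 320.]
top (0.5671, 0.1323, 0.0) [273.4 187.6] [336. 315.]
top (0.5671, 0.1323, 0.036) [271.9 186.5] [331. 311.]
top (0.6223, 0.0371, 0.036) [309.3 163.9] [465. 230.]
top (0.4892, 0.0871, 0.036) [290.4 217.1] [397. 422.]
top (0.5444, -0.008, 0.036) [327.8 194.3] [532. 340.]
[[305.20001220703125, 246.0], [307.20001220703125, 232.89999389648438], [358.70001220703125, 240.6999969482422], [356.70001220703125, 253.6999969482422]]
[[306.20001220703125, 246.5], [308.1000061035156, 233.3000030517578], [358.6000061035156, 240.5], [356.79998779296875, 253.6999969482422]]
```

The block has not moved yet, or only by about 1 px. The tip is beside its left face, just behind the blue corner, so I'll push on along -y and read the force.

Emit:
step_arm(
  moves=[
    [[0,-0.3,0,0,0],[0,-0.3,0,0,0],[0,-0.3,0,0,0]],
  ],
)

```text
clock: 4.2
tool_pos: [0.5618, 0.1184, 0.0184]
orientation: [-180.0, -0.0, -180.0]
force: [-0.7, 0.4, -0.4]
opening: 0.0004
gripper_force: 0.0
```

```bash
python3 - <<'E'
from m import *
p,_=shot("scene"); cv2.imwrite("pics/s3.png",p)
h=cv2.cvtColor(p,cv2.COLOR_BGR2HSV);b=(h[...,0]>95)&(h[...,0]<130)&(h[...,1]>110)&(h[...,2]>60);b[:200]=0;b[270:]=0;b[:,:290]=0;b[:,380:]=0
P=cv2.findContours(b.astype(np.uint8),0,1)[0];P=max(P,key=len);print(cv2.boxPoints(cv2.minAreaRect(P)).round(1).tolist())
E
python3 look.py t3
```

```text
[[305.20001220703125, 246.0], [307.20001220703125, 232.89999389648438], [358.70001220703125, 240.6999969482422], [356.70001220703125, 253.6999969482422]]
[6.10858e+02 5.04240e+01 8.17600e+00 3.28730e+01 5.01000e-01 2.50000e+01] [ 0.0146  0.688   0.113  -0.0482  0.0081]
eye 0 
[0.56179276 0.11820465 0.01837243] [0.2129355  0.38981631 0.40062854]
```

```bash
python3 - <<'E'
from m import *
p=cv2.imread("pics/s3.png"); c=cam("scene"); d=shot("scene")[1]
o=ctrl.get_obs()["tool_pos"]; q=proj(c,[o,o+[0,0,.018]])
im=cv2.resize(p[180:265,300:410],None,fx=7,fy=7,interpolation=cv2.INTER_CUBIC)
for x in q: cv2.circle(im,tuple(int(v) for v in (x-[300,180])*7+3),4,(0,255,255),1)
cv2.imwrite("pics/s3c.png",im)
def w(u,v):
    r=rays(c,(u,v))[0]; return np.array(c["eye"])+R(c)@(r*d[v,u])
for v in range(222,256,2): print(v,[tuple((w(u,v)*1000).round().astype(int).tolist()) for u in(346,350,354,358,362)])
E
```

```text
222 [(571, 104, 79), (599, 138, 119), (600, 149, 126), (593, 154, 125), (593, 163, 131)]
224 [(572, 105, 75), (572, 117, 82), (600, 149, 121), (591, 152, 117), (560, 138, 87)]
226 [(573, 107, 71), (571, 116, 75), (573, 128, 84), (571, 137, 89), (557, 137, 78)]
228 [(573, 106, 65), (572, 116, 70), (573, 128, 79), (573, 138, 84), (556, 136, 72)]
230 [(570, 104, 56), (569, 115, 62), (570, 126, 70), (570, 137, 76), (554, 135, 64)]
232 [(572, 106, 52), (570, 116, 57), (573, 128, 67), (569, 136, 69), (552, 134, 56)]
234 [(567, 102, 40), (570, 115, 51), (571, 127, 59), (566, 134, 59), (512, 104, 1)]
236 [(571, 105, 38), (565, 112, 39), (571, 128, 54), (567, 135, 55), (518, 109, 3)]
238 [(575, 109, 38), (568, 115, 37), (564, 122, 39), (558, 128, 38), (522, 112, 2)]
240 [(578, 111, 36), (574, 119, 38), (571, 127, 41), (558, 128, 32), (525, 114, -1)]
242 [(583, 116, 37), (577, 122, 36), (573, 130, 38), (558, 129, 27), (534, 121, 3)]
244 [(580, 113, 26), (577, 122, 30), (572, 129, 32), (555, 127, 17), (538, 125, 3)]
246 [(581, 114, 22), (578, 123, 26), (570, 128, 23), (554, 126, 9), (542, 128, 1)]
248 [(581, 115, 16), (577, 122, 18), (572, 129, 19), (552, 125, 1), (548, 133, 4)]
250 [(580, 114, 8), (575, 121, 9), (572, 129, 13), (557, 129, 1), (552, 136, 2)]
252 [(581, 115, 4), (576, 122, 4), (571, 129, 6), (561, 132, 0), (555, 139, 0)]
254 [(585, 118, 3), (579, 125, 3), (572, 130, 1), (567, 137, 2), (558, 142, -2)]
```

View pics/s3c.png

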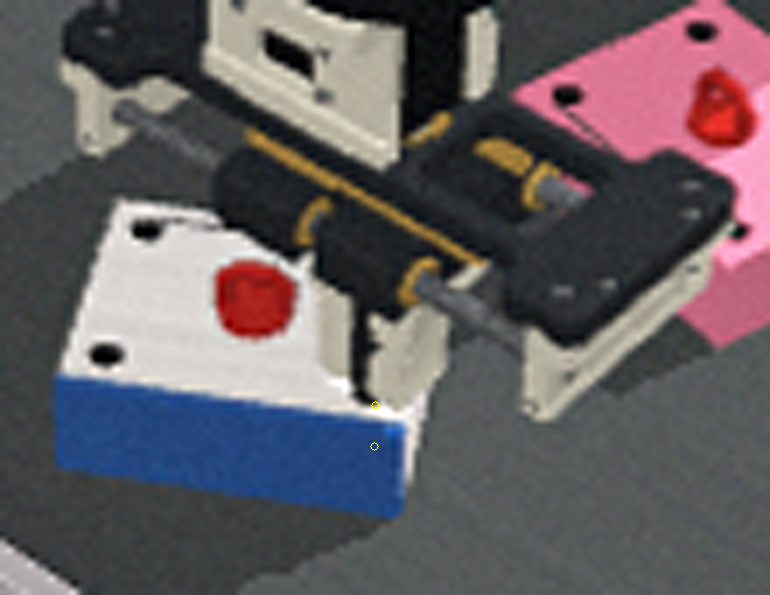

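The picture shows the finger tips above the block top: they end near crop (370,400), about 25 mm higher than the reported TCP. So they passed over the block without touching it. I'll back off left, lower carefully and re-measure.

Emit:
step_arm(
  moves=[
    [[0,2,0,0,0],[-0.5,3,0,0,0],[0,0,-0.6,0,0],[0,0,-0.6,0,0],[0,0,0,0,0]],
  ],
)

```text
clock: 4.85
tool_pos: [0.556, 0.1678, 0.0052]
orientation: [-179.9, -0.1, 180.0]
force: [-0.7, -0.1, -0.2]
opening: 0.0005
gripper_force: 0.0
```

```bash
python3 - <<'E'
from m import *
o=ctrl.get_obs()
p,d=shot("scene"); c=cam("scene"); print(o["tool_pos"],o["force"],o["joint_pos"],o["orientation"],o["opening"])
v,u=np.mgrid[0:400,0:640]; uv=np.c_[u.ravel(),v.ravel()]
W=np.array(c["eye"])+(rays(c,uv)*d.reshape(-1,1))@R(c).T; W=W.reshape(400,640,3); np.savez("s4.npz",p=p,W=W)
im=cv2.resize(p[170:280,320:440],None,fx=6,fy=5.4,interpolation=cv2.INTER_CUBIC)
q=proj(c,[o["tool_pos"],o["tool_pos"]+[0,0,.02]])
for x in q: cv2.circle(im,tuple(int(t) for t in (x-[320,170])*[6,5.4]),4,(0,255,255),1)
cv2.imwrite("pics/s4c.png",im)
for r in range(216,262,2): print(r,[tuple((W[r,k]*1000).round().astype(int).tolist()) for k in range(352,388,5)])
E
```

```text
[0.55601661 0.16780512 0.0052128 ] [-0.74217545 -0.11014593 -0.20611112] [ 3.60660979e+01  2.30069553e+01 -2.43546555e+01 -2.20668233e-02
 -4.27604637e+01 -1.26072651e+02] [-1.79940201e+02 -1.07472145e-01  1.79977173e+02] 0.0004502202942313094
216 [(583, 130, 120), (582, 141, 126), (577, 150, 128), (582, 167, 141), (581, 178, 148), (577, 187, 150), (566, 191, 145), (549, 191, 134)]
218 [(593, 138, 126), (587, 146, 126), (579, 152, 126), (582, 167, 136), (582, 179, 143), (578, 188, 146), (568, 192, 142), (546, 189, 125)]
220 [(595, 139, 123), (589, 148, 124), (582, 155, 124), (580, 165, 128), (582, 179, 138), (581, 190, 144), (575, 198, 145), (549, 192, 124)]
222 [(595, 140, 118), (595, 153, 126), (587, 159, 124), (578, 165, 122), (579, 177, 130), (581, 190, 139), (579, 201, 144), (556, 197, 126)]
224 [(594, 140, 112), (595, 153, 121), (592, 163, 124), (578, 165, 116), (579, 177, 125), (582, 192, 135), (582, 203, 143), (578, 212, 145)]
226 [(539, 95, 39), (594, 152, 114), (595, 165, 122), (590, 174, 124), (582, 180, 123), (578, 189, 125), (580, 202, 136), (582, 215, 144)]
228 [(539, 9
[... 1518 characters left out ...]
44, 144, 1), (565, 172, 37), (566, 185, 47), (523, 169, 2), (516, 177, 3)]
252 [(572, 124, 3), (564, 132, 2), (557, 140, 2), (551, 149, 4), (543, 157, 3), (535, 164, 2), (527, 172, 1), (519, 180, 1)]
254 [(577, 128, 3), (569, 136, 3), (562, 144, 2), (553, 151, 1), (547, 160, 3), (541, 169, 4), (532, 176, 2), (526, 185, 3)]
256 [(580, 131, 1), (574, 140, 3), (565, 147, 1), (559, 156, 3), (550, 163, 0), (545, 172, 3), (538, 180, 3), (531, 189, 4)]
258 [(583, 134, -1), (577, 143, 2), (571, 152, 3), (563, 159, 1), (555, 167, 1), (548, 175, 2), (542, 184, 3), (536, 193, 4)]
260 [(588, 138, 0), (582, 147, 1), (575, 155, 2), (567, 162, 1), (560, 171, 1), (552, 178, 0), (547, 187, 2), (538, 194, 1)]
```

View pics/s4c.png

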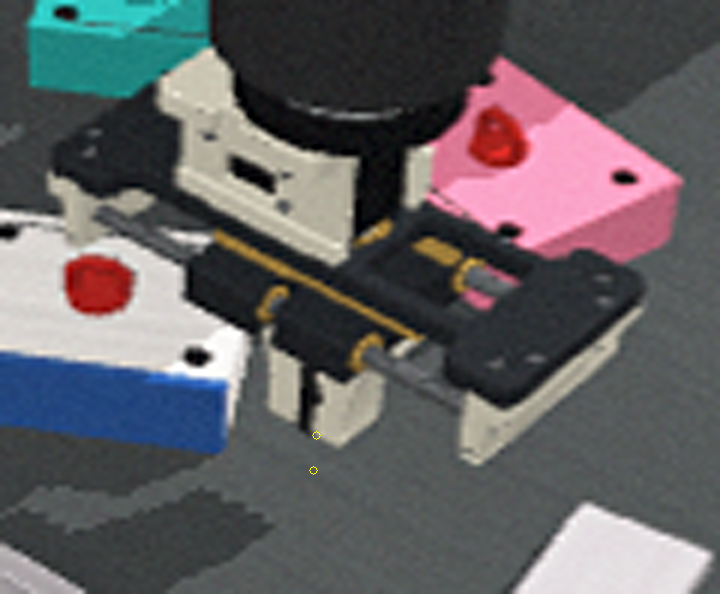

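The finger bottoms measure about 34 mm above the bench while the TCP reads 5 mm (crop (340,440) against TCP mark (314,470)). So the tips sit about 29 mm higher than reported. I'll lower another 2 cm, watching the force.

Emit:
step_arm(
  moves=[
    [[0,0,-0.8,0,0],[0,0,-0.7,0,0],[0,0,-0.5,0,0],[0,0,0,0,0]],
  ],
)

```text
clock: 5.3
tool_pos: [0.5563, 0.168, -0.0147]
orientation: [-179.9, -0.1, 180.0]
force: [-0.6, -1.3, 0.6]
opening: 0.0005
gripper_force: 0.0
```

```bash
python3 - <<'E'
from m import *
o=ctrl.get_obs()
p,d=shot("scene"); c=cam("scene"); print(o["tool_pos"],o["force"])
for r in range(244,264,1): print(r,[tuple(((np.array(c["eye"])+R(c)@(rays(c,(k,r))[0]*d[r,k]))*1000).round().astype(int).tolist()) for k in range(362,380,5)])
E
```

```text
[ 0.55629696  0.16797795 -0.01473116] [-0.61527023 -1.33469632  0.58981654]
244 [(539, 125, 3), (566, 159, 47), (595, 192, 90), (593, 203, 97)]
245 [(540, 126, 2), (569, 161, 47), (593, 191, 86), (594, 204, 95)]
246 [(543, 129, 3), (565, 158, 39), (568, 174, 53), (592, 203, 90)]
247 [(545, 131, 3), (566, 160, 39), (569, 175, 51), (592, 203, 88)]
248 [(547, 132, 2), (566, 160, 35), (566, 172, 44), (566, 185, 53)]
249 [(549, 134, 1), (565, 159, 31), (568, 174, 44), (567, 186, 51)]
250 [(553, 137, 3), (566, 160, 30), (567, 174, 40), (568, 187, 49)]
251 [(553, 137, 0), (567, 161, 27), (565, 172, 34), (568, 187, 46)]
252 [(556, 140, 2), (566, 161, 24), (566, 174, 33), (566, 186, 42)]
253 [(559, 142, 3), (568, 162, 23), (567, 174, 31), (564, 185, 36)]
254 [(561, 144, 2), (553, 152, 1), (566, 174, 27), (562, 184, 30)]
255 [(565, 146, 3), (555, 153, 1), (566, 174, 24), (564, 185, 30)]
256 [(568, 149, 5), (559, 156, 2), (567, 175, 22), (562, 184, 25)]
257 [(567, 148, 0), (565, 161, 8), (554, 166, 2), (562, 184, 22)]
258 [(570, 151, 1), (565, 160, 4), (556, 167, 2), (548, 175, 1)]
259 [(573, 154, 3), (566, 161, 2), (558, 169, 2), (549, 176, 0)]
260 [(575, 155, 2), (570, 165, 5), (561, 171, 2), (555, 180, 4)]
261 [(576, 156, 1), (570, 165, 2), (567, 176, 7), (554, 180, 0)]
262 [(582, 160, 5), (572, 167, 2), (564, 174, 1), (556, 181, -1)]
263 [(583, 162, 4), (574, 168, 2), (566, 175, 0), (562, 185, 4)]
```

Emit:
step_arm(
  moves=[
    [[-0.8,0,-0.3,0,0],[0,0,-0.3,0,0],[0,-0.8,0,0,0],[0,-0.5,0,0,0],[0,-0.4,0,0,0],[0.1,-0.4,0,0,0],[0.2,-0.4,0,0,0],[0.2,-0.4,0,0,0]],
  ],
)

```text
clock: 6.15
tool_pos: [0.5547, 0.14, -0.0194]
orientation: [179.9, 0.1, 180.0]
force: [0.1, 3.6, -0.3]
opening: 0.0005
gripper_force: 1.9
```

Emit:
step_arm(
  moves=[
    [[0.3,-0.4,0,0,0],[0.3,-0.4,0,0,0]],
  ],
)

```text
clock: 6.35
tool_pos: [0.5605, 0.1317, -0.0195]
orientation: [180.0, 0.0, -180.0]
force: [-0.7, 4.0, -0.5]
opening: 0.0006
gripper_force: 2.1
```

```bash
cat > sc.py <<'E'
from m import *
# blue face in scene view: its upper corners (z=.036) and lower corners (z=0)
p,_=shot("scene"); c=cam("scene")
h=cv2.cvtColor(p,cv2.COLOR_BGR2HSV);b=(h[...,0]>95)&(h[...,0]<130)&(h[...,1]>110)&(h[...,2]>60);b[:200]=0;b[290:]=0;b[:,:240]=0;b[:,:][:,400:]=0
P=max(cv2.findContours(b.astype(np.uint8),0,1)[0],key=len)
A=cv2.approxPolyDP(cv2.convexHull(P),3,True)[:,0]; q=cv2.boxPoints(cv2.minAreaRect(P))
q=np.array(sorted(q.tolist())); L=q[:2][q[:2,1].argsort()]; Rr=q[2:][q[2:,1].argsort()]
r=onplane(c,L[0],.036)[0]*1000; l=onplane(c,Rr[0],.036)[0]*1000
print("right",r.round(1)[:2],"left",l.round(1)[:2],"len",np.hypot(*(l-r)[:2]).round(1),"theta",np.arctan2(-(l-r)[0],(l-r)[1]).round(3),A.tolist())
o=ctrl.get_obs(); print(o["clock"],o["tool_pos"].round(4),o["force"].round(1))
E
python3 sc.py
```

```text
right [615.8  13.6] left [571.3 119.6] len 114.9 theta 0.397 [[301, 229], [346, 239], [348, 252], [304, 242]]
6.4 [ 0.5608  0.1311 -0.0196] [ 1.9  1.2 -0.3]
```

Emit:
step_arm(
  moves=[
    [[0,2,0,0,0],[-2,2,0,0,0],[-4,0,0,0,0],[-4,0,0,0,0],[-2,0,0,0,0],[0,0,0,0,0]],
  ],
)

```text
clock: 7.0
tool_pos: [0.4376, 0.1704, -0.0195]
orientation: [-179.9, -0.1, -179.9]
force: [1.4, -0.1, 0.4]
opening: 0.0006
gripper_force: 0.0
```

```bash
python3 look.py t5; python3 sc.py
```

```text
[5.58096e+02 4.83370e+01 9.22370e+01 1.13330e+02 3.97000e-01 6.20000e+01] [-0.0198  0.6901  0.113  -0.048   0.0034]
eye 40 [[0.558  0.0483 0.047 ]]
[ 0.43930869  0.17117759 -0.01929393] [-0.17047211  0.62979239  0.07921267]
right [615.1  13.2] left [571.5 119.9] len 115.3 theta 0.388 [[301, 229], [346, 239], [348, 252], [301, 241]]
7.1 [ 0.4403  0.1716 -0.0193] [-0.1 -0.5 -1. ]
```

Emit:
step_arm(
  moves=[
    [[2.8,0,0,0,0],[0,-4,0,0,0],[0,-4.5,0,0,0],[0.8,0,0,0,0],[0.5,0,0,0,0],[0.4,0.1,0,0,0],[0.4,0.2,0,0,0],[0.4,0.2,0,0,0],[0.4,0.2,0,0,0]],
  ],
)

```text
clock: 8.0
tool_pos: [0.4957, 0.0939, -0.02]
orientation: [-179.9, -0.2, -180.0]
force: [-6.1, 0.1, 3.8]
opening: 0.0007
gripper_force: 2.9
```

```bash
python3 sc.py; python3 look.py t6
```

```text
right [617.8   6.6] left [584.6 118.8] len 117.0 theta 0.288 [[298, 228], [343, 242], [343, 254], [299, 240]]
8.05 [ 0.4966  0.0944 -0.0199] [-2.2  1.2  0.6]
[5.30126e+02 5.50930e+01 1.53397e+02 1.44527e+02 2.75000e-01 6.60000e+01] [-0.0765  0.6912  0.113  -0.048   0.0034]
eye 39 [[0.5639 0.0484 0.047 ]]
[ 0.49657487  0.09437176 -0.01995646] [-3.73391985  1.79184471  0.98545891]
```

Emit:
step_arm(
  moves=[
    [[0.4,0.2,0,0,0],[0.4,0.2,0,0,0],[0.4,0.1,0,0,0],[0.4,0.1,0,0,0],[0.4,0,0,0,0]],
  ],
)

```text
clock: 8.6
tool_pos: [0.5172, 0.1, -0.0198]
orientation: [180.0, 0.0, -180.0]
force: [-2.9, 2.4, -1.1]
opening: 0.0007
gripper_force: 1.6
```

```bash
python3 sc.py; python3 look.py t7
```

```text
right [621.  -8.] left [609.5 114.9] len 123.5 theta 0.093 [[332, 259], [293, 238], [292, 226], [332, 246]]
8.65 [ 0.518   0.1    -0.0197] [-2.4  1.7 -1.2]
[5.44631e+02 5.72290e+01 1.53832e+02 1.45220e+02 7.90000e-02 6.10000e+01] [-0.0696  0.6913  0.113  -0.048   0.0035]
eye 39 [[0.5766 0.0434 0.047 ]]
[ 0.5179208   0.09985835 -0.01965117] [-0.42979571  0.45490327 -0.32916528]
```

Emit:
step_arm(
  moves=[
    [[-2.5,0,0,0,6],[0,-3,0,0.02,6],[0,-2.6,0,0,6],[0,0,0,0,6],[0,0,0,0,6],[1,0,0,0,6],[0.8,0,0,0,6],[0.5,0,0,0,6],[0.5,0,0,0,6],[0.5,0,0,0,6]],
  ],
)

```text
clock: 9.7
tool_pos: [0.5239, 0.0435, -0.0202]
orientation: [-180.0, -0.2, -178.9]
force: [-5.3, 2.8, 2.4]
opening: 0.0597
gripper_force: 2.5
```

```bash
python3 sc.py; python3 look.py t8
```

```text
right [620.6 -12.6] left [616.2 114.5] len 127.1 theta 0.035 [[290, 226], [330, 247], [330, 259], [292, 238]]
9.75 [ 0.5248  0.0436 -0.0201] [-0.8  0.3 -1.1]
[613.568  -2.424  57.193  28.633   0.762  21.   ] [-0.0761  0.6914  0.113  -0.048   0.0028]
eye 0 
[ 0.5248194   0.04357871 -0.02007112] [-0.59069843 -0.33203114 -0.68174008]
```

Emit:
step_arm(
  moves=[
    [[0.5,0,0,0,6],[0.5,0,0,0,6],[0.5,0,0,0,6],[0.5,0,0,0,6],[0.5,0,0,0,6],[0.5,0,0,0,6],[0.5,0,0,0,6],[0.5,0,0,0,6],[0.5,0,0,0,6],[0.3,0,0,0,6]],
  ],
)

```text
clock: 10.8
tool_pos: [0.5711, 0.0429, -0.0201]
orientation: [-179.9, -0.2, -178.9]
force: [-6.8, 0.4, 4.0]
opening: 0.0602
gripper_force: 3.8
```

Emit:
step_arm(
  moves=[
    [[0.2,0,0,0,6],[0.2,0,0,0,6],[0.2,0,0,0,6]],
  ],
)

```text
clock: 11.1
tool_pos: [0.5766, 0.0428, -0.0201]
orientation: [-179.9, -0.2, -178.9]
force: [-7.6, 0.3, 4.0]
opening: 0.0601
gripper_force: 3.5
```

Emit:
step_arm(
  moves=[
    [[0.2,0,0,0,6],[0.2,0,0,0,6],[0.2,0,0,0,6]],
  ],
)

```text
clock: 11.4
tool_pos: [0.5826, 0.0428, -0.0201]
orientation: [-179.9, -0.2, -178.9]
force: [-7.4, -0.2, 3.9]
opening: 0.0599
gripper_force: 3.5
```

Emit:
step_arm(
  moves=[
    [[0.1,0,0,0,6],[0.1,0,0,0,6]],
  ],
)

```text
clock: 11.6
tool_pos: [0.5828, 0.0427, -0.0203]
orientation: [-179.9, -0.4, -178.9]
force: [-15.9, 3.7, 9.4]
opening: 0.0601
gripper_force: 7.7
```

Emit:
step_arm(
  moves=[
    [[0.1,0,0,0,6],[0.1,0,0,0,6]],
  ],
)

```text
clock: 11.8
tool_pos: [0.5827, 0.0425, -0.0207]
orientation: [-179.9, -0.6, -178.9]
force: [-21.3, 6.1, 13.7]
opening: 0.0595
gripper_force: 10.8
```

Emit:
step_arm(
  moves=[
    [[0.1,0,0,0,6],[0.1,0,0,0,6],[0.1,0,0,0,6],[0.1,0,0,0,6],[0,0,0,0,6]],
  ],
)

```text
clock: 12.3
tool_pos: [0.5824, 0.0419, -0.0213]
orientation: [-179.8, -1.0, -179.0]
force: [-31.3, 7.4, 19.9]
opening: 0.0604
gripper_force: 15.7
```

Emit:
step_arm(
  moves=[
    [[-0.8,0,0,0,6],[-2,0,0,0,6],[-4,0,0,0,6],[-1,0,4,0,6],[-2,0,4,0,6],[-3,0,4,0,6],[-3,0,4,0,6],[0,0,4,0,6],[0,0,0,0,6]],
  ],
)

```text
clock: 13.2
tool_pos: [0.4381, 0.045, 0.1865]
orientation: [179.8, 0.7, -178.8]
force: [0.8, 1.3, -0.2]
opening: 0.0598
gripper_force: 0.0
```

```bash
python3 look.py t9; python3 sc.py; python3 - <<'E'
from m import *
a=cv2.imread("pics/t9.png")[110:215,235:385]; cv2.imwrite("pics/t9c.png",cv2.resize(a,None,fx=5,fy=5,interpolation=cv2.INTER_CUBIC))
E
```

```text
[5.44425e+02 7.70087e+02 2.87606e+02 9.37300e+01 2.10000e-02 0.00000e+00] [-0.0759  0.693   0.113  -0.0482  0.0145]
eye 38 [[0.6373 0.04   0.047 ]]
[0.43696636 0.04468105 0.18367061] [-0.04736711 -0.60156221 -0.74362701]
right [678.3 -13.9] left [675.8  96.1] len 110.0 theta 0.023 [[309, 262], [272, 237]]
13.3 [0.4358 0.0442 0.1816] [-0.6  0.7 -0.7]m.py:21: RuntimeWarning: Mean of empty slice.
  bl=np.argwhere(b&(l==k))[:,::-1]; B=onplane(c,bl,.036)[:,:2].mean(0)
  ret = um.true_divide(
```

View pics/t9c.png

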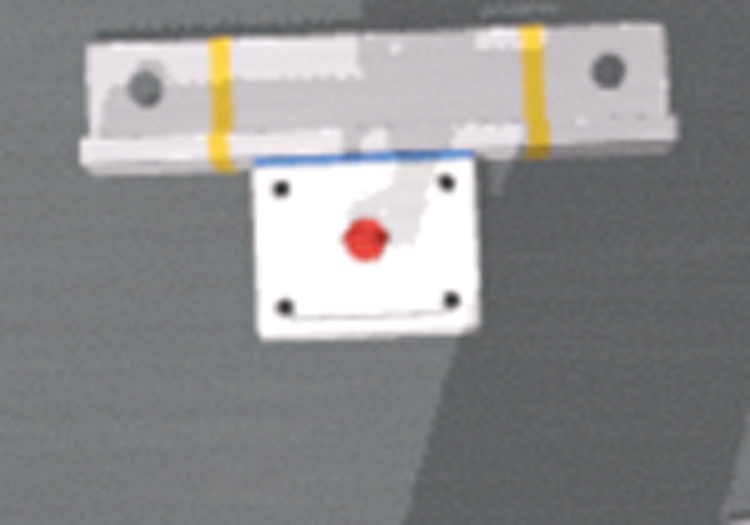

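The picture shows the blue edge from (253,162) to (475,153), parallel to and against the fence front. It lies well inside the yellow marks (inner edges near x = 231 and 523), and the hand is clear above. I'll hand it in.

Emit:
step_arm(
  moves=[
    [[0,0,1,0,6],[0,0,0,0,6],[0,0,0,0,6],[0,0,0,0,6]],
  ],
)

```text
clock: 13.7
tool_pos: [0.4347, 0.0434, 0.1896]
orientation: [-180.0, -0.1, -178.9]
force: [-0.1, -0.0, 0.0]
opening: 0.0601
gripper_force: 0.0
```

```bash
python3 -c "
from plant import close_job
print(close_job())"
```

```text
the job is handed in; nothing more can be done
None
```

I handed the job in at 13.7 s; no verdict came back. In the last picture the die's blue face lies flat against the fence, inside both yellow marks, with the hand clear; the bar, bottle and wrench were never approached, but I did not re-measure them.

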